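# Press the end plug into a sample column with a ratchet press

### The job

On the bench ratchet press, pump the trigger until the jaw has pushed the grey plug fully home in the clear column, stopping as soon as you feel it go solid so that the column is not crushed. Then press the release and hold it until the jaw has sprung all the way back, and let go. Work the jaw only by trigger and release, leaving the column in its cradle and the other things alone.

Things in the scene. Friction and masses are not known exactly. Their poses are not given: they have to be found in the camera images.
- press: Bench ratchet press, fixed: grey base plate 100 x 460 x 12 mm, two aluminium side plates, toothed steel bar (axis 55 mm up) carrying the jaw. Origin on the bench top, z up, +y the way the jaw advances. In order along y: trigger pad (-0.17 m), release button (-0.012), jaw face (+0.046 when back), column in its cradle. Nothing stands higher than 130 mm. After each stroke teeth hold the jaw.
- trigger_pad (a point): Centre of the upper face of the grey pad (32 mm across, 36 mm long) on the rear end of the steel trigger lever; 126 mm up at rest. Pushed down from above with closed fingers, 46 mm nearly straight down to its stop. 4 to 7 N while the jaw runs free, 8 to 11 N while the plug slides in; once the plug is home it rises steeply, wherever the trigger is then. Its own stop is solid too, harmlessly.
- trigger (a joint): Trigger angle, rad: 0 at rest (lever 12 degrees above level), 0.42 at its stop; pivot 110 mm ahead of the pad. A stroke of 0.35 rad (38 mm at the pad) or more gains one 8 mm tooth of the jaw; after less the jaw falls back. A spring raises it: lift clear so that it comes all the way up before the next stroke. Each newton on the pad gives about 4 N at the jaw.
- jaw: The jaw and its toothed bar: dark steel block 42 mm wide, 46 mm high with a black rubber disc 30 mm in diameter, whose face is 46 mm ahead (+y) of this origin. Axes as the press; the origin is 55 mm up, at the press's y = 0 when the jaw is fully back, and advances up to 55 mm along +y. A spring of 6 to 9 N draws it back; after a stroke it falls back a few mm to the last tooth and is held there.
- release_top (a point): Centre of the top of the grey release button, 27 mm in diameter, standing on the press's head, 120 mm above the bench when up. Pressed straight down.
- release (a joint): Release button, m: 0 up, 0.009 fully down; the jaw is let go beyond about 0.0075. About 12 N holds it fully down; a spring lifts it. The jaw takes under 1 s to spring back; if the button comes up early the teeth catch the jaw again. It dips a few mm by itself as teeth pass in pumping.
- column: Sample column lying loose in the cradle along the press's y axis: clear tube 36 mm in diameter, 110 mm long, origin at its centre. It may lie up to 2.5 mm short of the end stop at first. More than 50 N from the jaw (about 18 N on the trigger pad) crushes it; 13 to 15 N on the pad is enough to tell that the plug is home.
- plug (a joint): How far the grey plug is pushed into the near end of the column, m: 0 to 0.004 at the start, 0.014 when home. The plug's flange (36 mm in diameter, 5 mm thick) then sits on the column's end. The plug is a tight fit: it slides under about 15 N and stays where it is left.
- plug_face (a point): Centre of the flange face that the jaw pushes, looking to the press's -y; it is about 8 to 30 mm ahead of the jaw at the start.
- cradle_seat (a point): Place of the column's centre when it lies in the white cradle against the steel end stop.
- reagent: Bystander: amber bottle, 64 mm in diameter, about 130 mm tall, origin at the centre of its underside.
- tube_rack: Bystander: orange tube rack 100 x 200 mm with capped tubes, 86 mm high, origin under its centre.
- steel_lid: Bystander: round steel lid 70 mm in diameter with a knob, 30 mm high, origin under its centre.
Mind the look-alikes: they are no part of the job. Of the things like the column, leave any that is black, purple or yellow; of the rest the smaller one is meant.

How it is judged:
By the outcome, as a careful person would: the job done as asked, in the order asked, and still so for the second after the job is handed in, with the robot touching nothing.
It also fails if it takes over 61 s, if anything falls off the work surface, if the arm or the gripper's body presses on something with over 40 N, if the wrist force passes 120 N, or if a joint passes its speed limit or range.

### The arm

A 7-joint arm with a two-finger parallel gripper is mounted at the origin on the work surface. World frame = base frame: x ahead of the robot, y to its left, z up, the work surface at z = 0. Lengths are in mm, angles in rad, forces in N, time in s.
With the tool pointing down it reaches from about 400 to 875 mm from the base axis. Payload 4.4 kg.
Tool frame: the origin (TCP) lies between the finger pads; the fingertips stand ctrl.tcp_to_tips ahead of it and the grasp point (between the pads) lies 8 mm behind it (ctrl.tcp_to_tips is the distance from the TCP to the fingertips, in mm); z points along the fingers, y is the direction in which the jaws open and shut (so a half turn about z gives the same grasp; the last joint's range is limited). The gripper opens to 85 mm and grips with 20 to 120 N. Pads are 22 mm wide; open, the fingers measure 114 mm over their backs; the gripper's body (76 mm by 85 mm) begins 54 mm behind the grasp point. The pads swing forward as they close: fully open they stand 13 mm farther back than shut.
Start: joints at [-1.366, 0.628, 0.038, 1.517, -0.027, 0.996, -0.02], TCP at [173.852, 626.333, 242.313] pointing down, gripper open.
Joint ranges: [-3.06, 3.06], [-0.37, 2.12], [-1.25, 1.32], [0.18, 2.47], [-1.1, 4.24], [0.23, 1.98], [-2.94, 2.94]. Speed limits (rad/s): [2.57, 2.57, 3.14, 3.14, 3.14, 3.14, 3.14].

### API

Orientations are given as [roll, pitch, yaw] about the fixed x, y, z axes, in that order (R = Rz(yaw) Ry(pitch) Rx(roll)).
In Python, from cell import ctrl gives the robot as it stands.
- The arm moves only by the tool send_rows, never from a script. Its argument "rows" is a list of rows, each an object of numbers: "x", "y", "z": the shift along the world's x, y, z in cm; "roll": the turn about the world's z in degrees; "claw": the closure, from 0 (fully open) to 1 (shut). A call has 1 to 5 rows; each row is the pose to reach, as a shift and turn from the pose commanded when the call began; what a row does not reach only later rows make up. A row lasts 1/12 s, in which the tool goes at most 41.7 mm and 7.16 degrees, less where a joint would pass 70% of its speed; a pose out of reach is approached as far as the arm can. A call with a gripper value outside its range is refused whole. The fingers move at their own pace and stop on an object; the grip force is fixed at half the most. Time passes only in rows, so rows that repeat a pose let the fingers close. It gives the time, the measured TCP pose, the force and the opening at its end, in the units of the state.
- ctrl.read_state(): the state, without advancing time (a new reading comes with each control period).
- ctrl.get_image(name): name is "scene" or "top" or "wrist"; returns (picture, depth): 384x512x3 uint8, blue, green, red; 384x512 float32, mm along the optical axis (not along the pixel's ray), 0 where there is no reading.
- ctrl.get_calibration(name): a dict with "intrinsics" (3x3 intrinsics, pixels), "T" (4x4, takes a point from camera to world coordinates). Camera axes: x right, y down, z forward; pixel columns grow to the right and rows downward; lengths in mm; the calibration is good to about 2 mm. A picture is of the moment at which its call begins: read the wrist's pose just before it. get_calibration takes no time and is no camera call; for the wrist camera it gives the pose at the moment of the call.
- ctrl.finish_job(): hands the job in, once; it reports no verdict.
Trained networks look in the newest picture that a camera, given by its name, has taken for a name from the list of things; names that differ only in an ending like _2 or _b are one class to them, and where a whole thing is asked for, a point or a joint stands for the part that bears it (a point fixed in the world has none). Each returns a list of dicts, best first, with "confidence" (0 to 1); they miss things now and then, are a little off and sometimes report something else, mostly with a low value. They report only what shows in the picture. A call takes as long as a camera call. They do not tell look-alikes from the thing itself.
- ctrl.recognise(camera, query): "uv" ([column, row] in pixels, amid what is visible of it).
- ctrl.regions_of(camera, query): "region" (384x512 bool, what is visible of it) and "uv" ([column, row] in pixels, amid what is visible of it).
- ctrl.place_of(camera, query): "uv" ([column, row] in pixels: a listed point, or the origin of a listed thing).
The state is a dict: "clock": time; "qpos": joint angles; "qd": joint speeds; "tau": joint torques, N m; "eef_pos": TCP position; "tool_rot": TCP orientation; "force": force on the tool from outside, world axes, zero at the start; "torque": the same for the moment, N m; "width": finger opening in mm.
Only numpy, scipy, OpenCV 4.12 (cv2) and the standard library are available. Lean on these libraries where they do the work, as an engineer would, in place of code of your own. Each camera call takes 0.05 s, during which the arm holds its last target. There are 200 camera calls.

## Working session

There is one attempt and no reset: what is moved stays moved. The work goes in short steps, Python scripts to look and compute and a tool call to move; the robot and the scene stay as the last step left them, time stands still between calls to the robot, and variables do not carry over. Pictures are saved under pics/ and viewed, on a budget of 10 in all, crops included, one or two more only if the job needs it, and the job is handed in when it is done.

Besides the shell and the picture viewer there is one more tool, called after "Request:" as name(argument=value, ...) on one line, values as JSON. send_rows: Moves the arm, as the interface text tells. Its arguments: {"type":"object","properties":{"rows":{"type":"array"}},"required":["rows"]}

```bash
mkdir -p pics; cat > h.py <<'E'
import numpy as np, cv2
from cell import ctrl
def w(cam,uv,d,K=None):
    c=ctrl.get_calibration(cam);K=np.array(c["intrinsics"]);T=np.array(c["T"])
    u,v=int(round(uv[0])),int(round(uv[1]))
    p=d[max(v-2,0):v+3,max(u-2,0):u+3];p=p[p>0];z=np.median(p) if p.size else np.nan
    return (T@np.r_[np.linalg.inv(K)@[uv[0],uv[1],1]*z,1])[:3].round(1)
E
python3 - <<'E'
from h import *
print(ctrl.read_state(), ctrl.tcp_to_tips)
ims=[]
for c in("scene","top"):
    im,d=ctrl.get_image(c); cv2.imwrite(f"pics/{c}0.png",im)
    np.save(f"{c}d.npy",d)
    for q in("press","trigger_pad","release_top","column","jaw","plug_face","cradle_seat","reagent","tube_rack","steel_lid"):
        for r in ctrl.place_of(c,q)[:4]: print(c,q,np.round(r["uv"]),round(r["confidence"],2),w(c,r["uv"],d))
print(ctrl.read_state()["clock"])
E
```

```text
{'clock': 0.0, 'qpos': array([-1.36577645,  0.62937753,  0.03844686,  1.51840659, -0.02700366,
        0.99629075, -0.01999662]), 'qd': array([ 1.27072604e-03, -2.13119104e-03,  1.45303283e-03,  3.84268281e-04,
        1.63076513e-03, -2.12438008e-04,  8.74114276e-05]), 'tau': array([-1.61777907e-04, -5.63410842e+01,  1.22618929e+00, -1.93442005e+01,
        1.09494198e-02,  1.07235930e-02, -3.86117080e-06]), 'eef_pos': array([173.69626963, 625.71264417, 241.35647456]), 'tool_rot': array([-3.13962883e+00,  2.82174665e-05,  2.87076936e+00]), 'force': array([ 0.17040686, -0.06331511, -0.57757774]), 'torque': array([0.02687003, 0.06495468, 0.03859337]), 'width': 85.11115770606844} 11.0
scene press [242. 221.] 0.71 [571.6 -71.2  59.3]
scene trigger_pad [214. 232.] 0.66 [ 562.6 -203.6  127.2]
scene release_top [245. 209.] 0.49 [571.3 -48.1  90.5]
scene release_top [238. 200.] 0.44 [546.6 -45.1 114.1]
scene release_top [326. 230.] 0.16 [812.3  12.6  55. ]
scene column [215. 181.] 0.86 [369.2  86.8  37.3]
scene column [297. 169.] 0.78 [604.2 298.9  28.6]
scene column [224. 140.] 0.69 [253.4
[... 640 characters left out ...]

top column [164. 174.] 0.9 [599.5 323.7  31.9]
top column [231. 191.] 0.81 [532.9 110.4  72.2]
top column [301. 257.] 0.8 [335.8 -96.9  28.4]
top column [235. 250.] 0.62 [357.7 100.3  48.5]
top jaw [276. 193.] 0.51 [521.5 -24.8  98. ]
top plug_face [133. 275.] 0.69 [291.  405.   41.2]
top plug_face [239. 285.] 0.68 [252.8  91.8   5.6]
top plug_face [256. 189.] 0.6 [547.5  35.6  10.7]
top plug_face [156. 151.] 0.44 [675.8 350.9  27.2]
top cradle_seat [229. 194.] 0.83 [526.2 116.5  71.3]
top reagent [379. 155.] 0.9 [ 635.4 -340.4   77.3]
top reagent [230. 194.] 0.51 [523.7 111.1  70.9]
top tube_rack [378. 157.] 0.27 [ 630.6 -340.5   67.6]
top steel_lid [122. 218.] 0.66 [465.2 456.3   9.9]
1.1
```

```bash
python3 - <<'E'
import cv2,numpy as np
t=cv2.imread("pics/top0.png");s=cv2.imread("pics/scene0.png")
cv2.imwrite("pics/a.png",cv2.resize(t[110:300,100:400],None,fx=2.6,fy=2.6,interpolation=cv2.INTER_CUBIC))
cv2.imwrite("pics/b.png",cv2.resize(s[110:340,150:350],None,fx=2.6,fy=2.6,interpolation=cv2.INTER_CUBIC))
E
```

```text
(no output)
```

View pics/a.png

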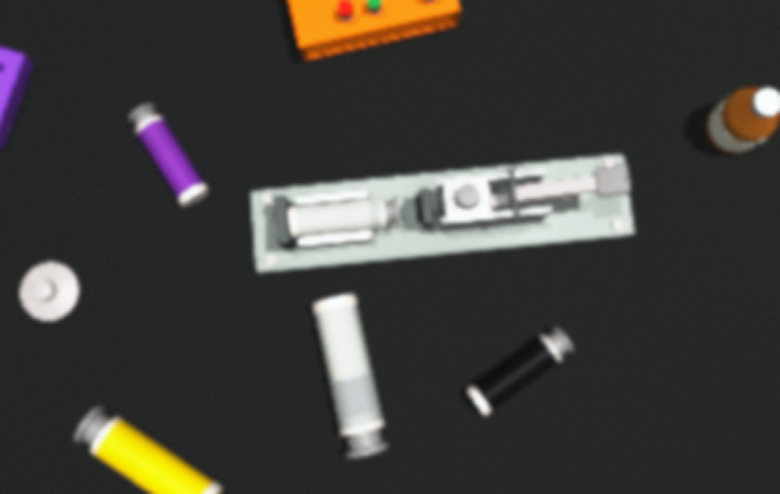

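View pics/b.png

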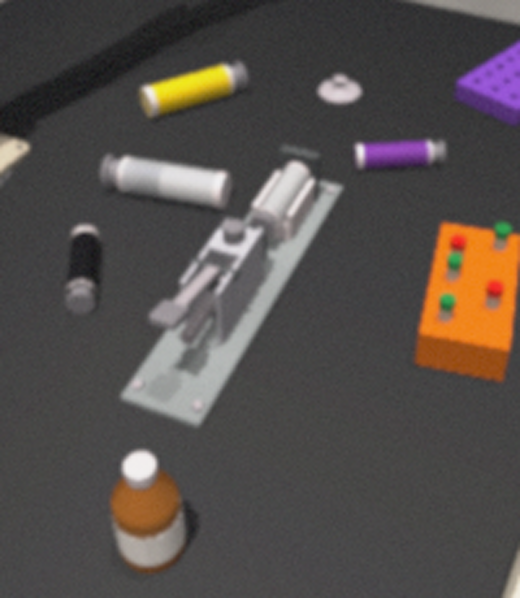

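```bash
cat >> h.py <<'E'
def cloud(cam,d):
    c=ctrl.get_calibration(cam);K=np.array(c["intrinsics"]);T=np.array(c["T"])
    v,u=np.mgrid[:384,:512];P=np.stack([u,v,np.ones_like(u)],-1)@np.linalg.inv(K).T*d[...,None]
    P=P@T[:3,:3].T+T[:3,3];P[d<=0]=np.nan;return P
E
python3 - <<'E'
from h import *
for c in("top","scene"):
    P=cloud(c,np.load(c+"d.npy")).reshape(-1,3)
    P=P[np.isfinite(P[:,0])]
    b=P[(abs(P[:,0]-535)<90)&(P[:,1]>-290)&(P[:,1]<235)]
    q=b[(b[:,2]>7)&(b[:,2]<17)]
    r=cv2.minAreaRect(q[:,:2].astype(np.float32));print(c,"base",r,cv2.boxPoints(r).round(),len(q))
    for n,x,y,lo,hi,R in(("pad",561,-195,115,135,35),("rel",538,-44,113,128,20),("col",528,110,40,80,70)):
        s=b[(np.hypot(b[:,0]-x,b[:,1]-y)<R)&(b[:,2]>lo)&(b[:,2]<hi)]
        print(c,n,len(s),s.mean(0).round(1),s.min(0).round(1),s.max(0).round(1))
        if n=="pad":print(cv2.minAreaRect(s[:,:2].astype(np.float32)))
E
```

```text
top base ((539.6646118164062, -7.2592926025390625), (100.2808837890625, 459.6128234863281), 4.714270114898682) [[ 471.  218.]
 [ 509. -240.]
 [ 609. -232.]
 [ 571.  226.]] 2408
top pad 164 [ 554.1 -189.7  123.7] [ 537.9 -210.   115.2] [ 571.5 -160.2  132.6]
((554.1362915039062, -185.63308715820312), (32.02623748779297, 49.61153030395508), 5.2525482177734375)
top rel 59 [540.5 -35.7 119.4] [529.2 -46.9 114.7] [553.2 -26.5 124.7]
top col 686 [528.1 113.2  64.5] [497.3  43.5  40.2] [560.9 173.1  79.1]
scene base ((543.8206176757812, -8.614501953125), (101.29108428955078, 462.19329833984375), 4.340430736541748) [[ 476.  218.]
 [ 511. -243.]
 [ 612. -235.]
 [ 577.  226.]] 1692
scene pad 126 [ 559.9 -196.   123.4] [ 541.6 -213.3  116. ] [ 574.2 -161.4  129.4]
((559.5252685546875, -188.12399291992188), (52.117279052734375, 32.00706481933594), 85.03321838378906)
scene rel 37 [545.  -38.6 117.9] [532.4 -49.5 114.5] [557.  -27.8 120.6]
scene col 468 [538.5 111.9  62.7] [501.9  41.4  40.1] [564.8 176.5  79.8]
```

Request:
send_rows(rows=[{"x":2.7,"y":-3.2,"claw":1},{"x":5.4,"y":-6.4,"claw":1},{"x":8,"y":-9.6,"claw":1},{"x":10.6,"y":-12.8,"claw":1},{"x":13.3,"y":-16,"claw":1}])

```text
$.rows[0]: bad value
```

Request:
send_rows(rows=[{"x":2.7,"y":-3.2,"claw":1},{"x":5.4,"y":-6.4,"claw":1},{"x":8,"y":-9.6,"claw":1},{"x":10.6,"y":-12.8,"claw":1},{"x":13.3,"y":-16,"claw":1}])

```text
$.rows[0]: bad value
```

Request:
send_rows(rows=[{"x":1,"y":-4,"claw":1},{"x":2,"y":-8,"claw":1},{"x":3,"y":-12,"claw":1},{"x":4,"y":-16,"claw":1},{"x":4.5,"y":-18,"claw":1}])

```text
$.rows[0]: bad value
```

```bash
python3 - <<'E'
from h import *
# height profile along the press axis from stored depth
a=np.radians(4.6);ey=np.array([-np.sin(a),np.cos(a)]);ex=np.array([np.cos(a),np.sin(a)])
for c,o in(("top",(540.5,-24.5)),("scene",(544,-26.5))):
    P=cloud(c,np.load(c+"d.npy")).reshape(-1,3);P=P[np.isfinite(P[:,0])]
    Y=(P[:,:2]-o)@ey;X=(P[:,:2]-o)@ex
    print(c,[(y,int(np.percentile(P[m][:,2],90))) for y in range(20,205,4) for m in [(abs(X)<12)&(abs(Y-y)<2)] if m.sum()>1])
E
```

```text
top [(20, 64), (24, 68), (28, 67), (32, 79), (36, 80), (40, 80), (44, 69), (48, 68), (52, 13), (56, 12), (60, 13), (64, 15), (68, 29), (72, 72), (76, 71), (80, 68), (84, 71), (88, 72), (92, 73), (96, 71), (100, 73), (104, 74), (108, 73), (112, 74), (116, 75), (120, 71), (124, 73), (128, 74), (132, 74), (136, 74), (140, 73), (144, 75), (148, 73), (152, 71), (156, 73), (160, 73), (164, 73), (168, 71), (172, 73), (176, 72), (180, 73), (184, 75), (188, 75), (192, 73), (196, 86), (200, 88), (204, 89)]
scene [(40, 78), (44, 77), (68, 61), (72, 70), (76, 69), (80, 65), (84, 68), (88, 72), (92, 68), (96, 70), (100, 71), (104, 71), (108, 70), (112, 71), (116, 71), (120, 72), (124, 72), (128, 72), (132, 71), (136, 72), (140, 71), (144, 73), (152, 69), (156, 71), (160, 70), (164, 70), (168, 71), (172, 72), (176, 70), (180, 71), (184, 72), (188, 71), (192, 71), (196, 85), (200, 87), (204, 87)]
```

Request:
send_rows(rows=[{"x":2.7,"y":-3.2,"z":0,"roll":0,"claw":1},{"x":5.4,"y":-6.4,"z":0,"roll":0,"claw":1},{"x":8,"y":-9.6,"z":0,"roll":0,"claw":1},{"x":10.6,"y":-12.8,"z":0,"roll":0,"claw":1},{"x":13.3,"y":-16,"z":0,"roll":0,"claw":1}])

```text
clock: 1.52
eef_pos: [307.5, 464.9, 242.5]
tool_rot: [3.141, 0.0, 2.871]
force: [0.3, 0.3, 0.2]
width: 25.5
```

Request:
send_rows(rows=[{"x":2.7,"y":-3.2,"z":0,"roll":0,"claw":1},{"x":5.4,"y":-6.4,"z":0,"roll":0,"claw":1},{"x":8,"y":-9.6,"z":0,"roll":0,"claw":1},{"x":10.6,"y":-12.8,"z":0,"roll":0,"claw":1},{"x":13.3,"y":-16,"z":0,"roll":0,"claw":1}])

```text
clock: 1.93
eef_pos: [440.5, 305.0, 242.6]
tool_rot: [3.141, 0.0, 2.871]
force: [0.5, 0.7, -0.6]
width: 0.1
```

Request:
send_rows(rows=[{"x":1,"y":-4,"z":0,"roll":0,"claw":1},{"x":2,"y":-8,"z":0,"roll":0,"claw":1},{"x":3,"y":-12,"z":0,"roll":0,"claw":1},{"x":4,"y":-16,"z":0,"roll":0,"claw":1},{"x":5,"y":-20,"z":0,"roll":0,"claw":1}])

```text
clock: 2.35
eef_pos: [489.9, 104.7, 242.6]
tool_rot: [3.141, 0.001, 2.871]
force: [0.9, -0.0, 0.1]
width: -0.1
```

Request:
send_rows(rows=[{"x":1,"y":-4,"z":0,"roll":0,"claw":1},{"x":2,"y":-8,"z":0,"roll":0,"claw":1},{"x":3,"y":-12,"z":0,"roll":0,"claw":1},{"x":4,"y":-16,"z":0,"roll":0,"claw":1},{"x":5,"y":-20,"z":0,"roll":0,"claw":1}])

```text
clock: 2.77
eef_pos: [539.9, -95.4, 242.6]
tool_rot: [3.141, 0.001, 2.871]
force: [1.0, 0.1, -0.6]
width: -0.3
```

Request:
send_rows(rows=[{"x":0.6,"y":-3.5,"z":0,"roll":0,"claw":1},{"x":1.2,"y":-7,"z":0,"roll":0,"claw":1},{"x":1.7,"y":-9.9,"z":0,"roll":0,"claw":1},{"x":1.7,"y":-9.9,"z":0,"roll":0,"claw":1}])

```text
clock: 3.1
eef_pos: [556.3, -201.2, 242.5]
tool_rot: [-3.136, 0.003, 2.861]
force: [0.0, -1.3, 0.1]
width: 0.4
```

```bash
python3 - <<'E'
from h import *
im,d=ctrl.get_image("wrist"); 
for q in("trigger_pad","release_top"):
    for r in ctrl.place_of("wrist",q)[:2]: print(q,np.round(r["uv"]),round(r["confidence"],2),w("wrist",r["uv"],d))
P=cloud("wrist",d).reshape(-1,3)
for n,x,y,lo,hi,R in(("pad",557,-194,118,132,28),("rel",542,-38,115,126,18)):
    s=P[(np.hypot(P[:,0]-x,P[:,1]-y)<R)&(P[:,2]>lo)&(P[:,2]<hi)]
    if len(s):print(n,len(s),s.mean(0),s.min(0),s.max(0),cv2.minAreaRect(s[:,:2].astype(np.float32)))
T=np.array(ctrl.get_calibration("wrist")["T"]);print(T.round(2))
cv2.imwrite("pics/w1.png",im);print(ctrl.read_state()["eef_pos"])
E
```

```text
trigger_pad [272. 190.] 0.87 [ 558.8 -182.5  125.8]
release_top [474. 110.] 0.75 [540.9 -22.5 121.1]
pad 1674 [ 554.11867201 -183.68820343  125.88240863] [ 538.56526544 -201.3730921   118.09477955] [ 572.48001775 -166.10016988  130.43171061] ((555.4351196289062, -183.35760498046875), (32.39875411987305, 34.28163528442383), 4.909595012664795)
rel 715 [540.48825525 -28.93380194 120.23357716] [528.34358786 -37.06246545 115.03801843] [554.0279912  -20.10973277 123.29969271] ((541.7515869140625, -27.970510482788086), (23.944639205932617, 17.581911087036133), 28.108810424804688)
[[ 2.7000e-01  9.1000e-01  3.1000e-01  4.7616e+02]
 [ 9.6000e-01 -2.5000e-01 -9.0000e-02 -1.6953e+02]
 [ 0.0000e+00  3.2000e-01 -9.5000e-01  3.7410e+02]
 [ 0.0000e+00  0.0000e+00  0.0000e+00  1.0000e+00]]
[ 556.43710058 -191.93202315  242.11455122]
```

View pics/w1.png

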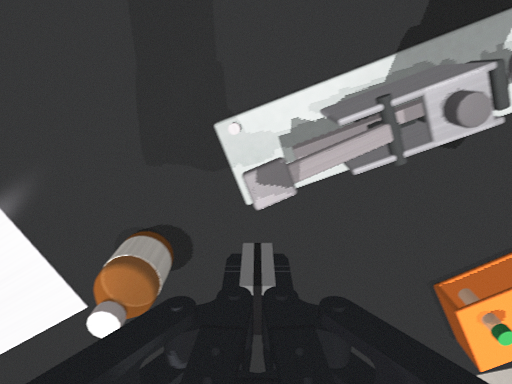

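```bash
python3 - <<'E'
from h import *
p=ctrl.read_state()["eef_pos"];im,d=ctrl.get_image("wrist");P=cloud("wrist",d).reshape(-1,3)
print(p,ctrl.read_state()["eef_pos"])
for n,x,y,lo,hi,R in(("pad",557,-194,118,132,40),("rel",542,-38,115,126,18)):
    s=P[(np.hypot(P[:,0]-x,P[:,1]-y)<R)&(P[:,2]>lo)&(P[:,2]<hi)]
    if len(s):print(n,len(s),s.mean(0),s.min(0),s.max(0),cv2.minAreaRect(s[:,:2].astype(np.float32)))
for r in ctrl.place_of("wrist","trigger_pad")[:1]+ctrl.place_of("wrist","release_top")[:1]: print(r,w("wrist",r["uv"],d))
E
```

```text
[ 556.43710058 -191.93202315  242.11455122] [ 556.57882084 -190.9265283   242.18301889]
pad 1995 [ 554.12009043 -189.18660593  125.33732862] [ 538.5438078  -209.67874173  118.01014362] [ 572.53532922 -161.70058204  131.20001686] ((555.1268920898438, -185.41038513183594), (32.24574661254883, 48.380401611328125), 4.547928333282471)
rel 1078 [541.67866179 -33.5035675  119.90922432] [529.40971263 -45.46513833 115.02882571] [555.97201878 -20.087217   122.62939164] ((542.2459716796875, -32.788536071777344), (25.602264404296875, 25.691082000732422), 73.88908386230469)
{'uv': [256.5, 190.9], 'confidence': 0.56} [ 556.9 -190.8  126.9]
{'uv': [460.0, 116.8], 'confidence': 0.69} [543.1 -31.1 120.5]
```

Request:
send_rows(rows=[{"x":0,"y":0,"z":-4,"roll":0,"claw":1},{"x":0,"y":0,"z":-8,"roll":0,"claw":1},{"x":0,"y":0,"z":-10,"roll":0,"claw":1},{"x":0,"y":0,"z":-10,"roll":0,"claw":1}])

```text
clock: 3.73
eef_pos: [553.7, -189.7, 138.1]
tool_rot: [3.141, -0.009, 2.873]
force: [-0.3, -0.7, 0.3]
width: -0.4
```

Request:
send_rows(rows=[{"x":0,"y":0,"z":-1,"roll":0,"claw":1},{"x":0,"y":0,"z":-2,"roll":0,"claw":1},{"x":0,"y":0,"z":-3,"roll":0,"claw":1}])

```text
clock: 3.98
eef_pos: [558.0, -193.8, 114.3]
tool_rot: [-3.14, 0.005, 2.871]
force: [-1.6, -1.9, 4.4]
width: -0.2
```

Request:
send_rows(rows=[{"x":0,"y":0,"z":-0.9,"roll":0,"claw":1},{"x":0,"y":0,"z":-1.7,"roll":0,"claw":1},{"x":0,"y":0,"z":-1.7,"roll":0,"claw":1}])

```text
clock: 4.23
eef_pos: [557.9, -193.4, 96.1]
tool_rot: [-3.141, 0.003, 2.871]
force: [-1.2, -2.4, 7.6]
width: 0.2
```

Request:
send_rows(rows=[{"x":0,"y":0,"z":-0.1,"roll":0,"claw":1},{"x":0,"y":0,"z":1.5,"roll":0,"claw":1},{"x":0,"y":0,"z":3.2,"roll":0,"claw":1},{"x":0,"y":0,"z":5,"roll":0,"claw":1},{"x":0,"y":0,"z":5,"roll":0,"claw":1}])

```text
clock: 4.65
eef_pos: [559.6, -192.5, 149.7]
tool_rot: [3.141, 0.008, 2.872]
force: [0.7, -0.3, 0.4]
width: 0.1
```

```bash
cat > prof.py <<'E'
from h import *
a=np.radians(4.6);ey=np.array([-np.sin(a),np.cos(a)]);ex=np.array([np.cos(a),np.sin(a)])
im,d=ctrl.get_image("top");o=(540.5,-24.5)
P=cloud("top",d).reshape(-1,3);P=P[np.isfinite(P[:,0])]
Y=(P[:,:2]-o)@ey;X=(P[:,:2]-o)@ex
print([(y,int(np.percentile(P[m][:,2],90))) for y in range(20,100,2) for m in [(abs(X)<12)&(abs(Y-y)<1.5)] if m.sum()>1])
s=P[(abs(X)<16)&(abs(Y+168)<20)&(P[:,2]<135)&(P[:,2]>60)];print(len(s),s[:,2].mean() if len(s) else 0)
cv2.imwrite("pics/last.png",im);print(ctrl.read_state()["clock"])
E
python3 prof.py
```

```text
[(20, 63), (22, 63), (24, 64), (26, 64), (28, 65), (30, 64), (32, 66), (34, 66), (36, 67), (38, 77), (40, 80), (42, 81), (44, 81), (46, 82), (48, 82), (50, 79), (52, 68), (54, 68), (56, 69), (58, 12), (60, 13), (62, 12), (64, 13), (66, 12), (68, 12), (70, 72), (72, 72), (74, 72), (76, 67), (78, 67), (80, 67), (82, 69), (84, 69), (86, 74), (88, 74), (90, 74), (92, 75), (94, 73), (96, 73), (98, 72)]
84 123.28410678105774
4.7
```

Request:
send_rows(rows=[{"x":0,"y":0,"z":-1.2,"roll":0,"claw":1},{"x":0,"y":0,"z":-2.5,"roll":0,"claw":1},{"x":0,"y":0,"z":-3.8,"roll":0,"claw":1},{"x":0,"y":0,"z":-5.1,"roll":0,"claw":1},{"x":0,"y":0,"z":-5.1,"roll":0,"claw":1}])

```text
clock: 5.12
eef_pos: [557.5, -193.0, 93.3]
tool_rot: [-3.141, 0.002, 2.871]
force: [2.9, -2.2, 7.9]
width: -0.0
```

Request:
send_rows(rows=[{"x":0,"y":0,"z":0,"roll":0,"claw":1},{"x":0,"y":0,"z":1.5,"roll":0,"claw":1},{"x":0,"y":0,"z":3.2,"roll":0,"claw":1},{"x":0,"y":0,"z":5,"roll":0,"claw":1},{"x":0,"y":0,"z":5,"roll":0,"claw":1}])

```text
clock: 5.53
eef_pos: [558.4, -192.3, 147.6]
tool_rot: [3.141, 0.005, 2.871]
force: [1.2, -0.9, 0.3]
width: 0.2
```

```bash
python3 prof.py
```

```text
[(20, 64), (22, 63), (24, 63), (26, 63), (28, 63), (30, 63), (32, 63), (34, 65), (36, 64), (38, 64), (40, 66), (42, 66), (44, 67), (46, 81), (48, 81), (50, 82), (52, 82), (54, 81), (56, 80), (58, 75), (60, 70), (62, 71), (64, 66), (66, 14), (68, 11), (70, 74), (72, 74), (74, 72), (76, 69), (78, 69), (80, 67), (82, 67), (84, 72), (86, 72), (88, 73), (90, 74), (92, 74), (94, 71), (96, 71), (98, 72)]
73 122.76673634212365
5.5833
```

Request:
send_rows(rows=[{"x":0,"y":0,"z":-0.8,"roll":0,"claw":1},{"x":0,"y":0,"z":-1.6,"roll":0,"claw":1},{"x":0,"y":0,"z":-2.2,"roll":0,"claw":1},{"x":0,"y":0,"z":-2.8,"roll":0,"claw":1},{"x":0,"y":0,"z":-3.3,"roll":0,"claw":1}])

```text
clock: 6.0
eef_pos: [556.8, -193.8, 110.1]
tool_rot: [-3.14, 0.001, 2.87]
force: [1.4, -2.8, 6.2]
width: -0.2
```

Request:
send_rows(rows=[{"x":0,"y":0,"z":-0.4,"roll":0,"claw":1},{"x":0,"y":0,"z":-0.8,"roll":0,"claw":1},{"x":0,"y":0,"z":-1.1,"roll":0,"claw":1}])

```text
clock: 6.25
eef_pos: [556.8, -193.8, 99.7]
tool_rot: [-3.14, 0.001, 2.87]
force: [0.1, -1.7, 9.7]
width: -0.1
```

Request:
send_rows(rows=[{"x":0,"y":0,"z":-0.3,"roll":0,"claw":1},{"x":0,"y":0,"z":-0.7,"roll":0,"claw":1},{"x":0,"y":0,"z":-0.7,"roll":0,"claw":1}])

```text
clock: 6.5
eef_pos: [556.7, -193.1, 92.6]
tool_rot: [-3.141, 0.0, 2.87]
force: [0.1, -1.9, 10.1]
width: -0.3
```

Request:
send_rows(rows=[{"x":0,"y":0,"z":1.5,"roll":0,"claw":1},{"x":0,"y":0,"z":3.2,"roll":0,"claw":1},{"x":0,"y":0,"z":5,"roll":0,"claw":1},{"x":0,"y":0,"z":5,"roll":0,"claw":1},{"x":0,"y":0,"z":5,"roll":0,"claw":1}])

```text
clock: 6.92
eef_pos: [556.0, -191.8, 142.3]
tool_rot: [3.141, -0.002, 2.871]
force: [-1.0, 0.6, -0.3]
width: 0.2
```

```bash
python3 prof.py
```

```text
[(20, 65), (22, 62), (24, 63), (26, 63), (28, 61), (30, 61), (32, 61), (34, 62), (36, 61), (38, 63), (40, 65), (42, 68), (44, 67), (46, 65), (48, 66), (50, 67), (52, 65), (54, 77), (56, 81), (58, 82), (60, 81), (62, 81), (64, 79), (66, 77), (68, 70), (70, 69), (72, 68), (74, 70), (76, 73), (78, 72), (80, 67), (82, 68), (84, 67), (86, 71), (88, 73), (90, 73), (92, 72), (94, 72), (96, 72), (98, 71)]
58 122.26147920050374
6.9667
```

Request:
send_rows(rows=[{"x":0,"y":0,"z":-0.7,"roll":0,"claw":1},{"x":0,"y":0,"z":-1.4,"roll":0,"claw":1},{"x":0,"y":0,"z":-2.0,"roll":0,"claw":1},{"x":0,"y":0,"z":-2.4,"roll":0,"claw":1},{"x":0,"y":0,"z":-2.6,"roll":0,"claw":1}])

```text
clock: 7.38
eef_pos: [556.5, -194.4, 116.4]
tool_rot: [-3.139, 0.001, 2.87]
force: [-0.7, -3.4, 10.8]
width: 0.0
```

Request:
send_rows(rows=[{"x":0,"y":0,"z":-0.2,"roll":0,"claw":1},{"x":0,"y":0,"z":-0.3,"roll":0,"claw":1},{"x":0,"y":0,"z":-0.3,"roll":0,"claw":1}])

```text
clock: 7.63
eef_pos: [556.6, -194.6, 113.7]
tool_rot: [-3.139, 0.001, 2.869]
force: [-0.1, -3.1, 8.4]
width: 0.1
```

Request:
send_rows(rows=[{"x":0,"y":0,"z":-0.1,"roll":0,"claw":1},{"x":0,"y":0,"z":-0.2,"roll":0,"claw":1},{"x":0,"y":0,"z":-0.2,"roll":0,"claw":1}])

```text
clock: 7.88
eef_pos: [556.6, -194.7, 111.9]
tool_rot: [-3.139, 0.001, 2.869]
force: [-1.7, -3.3, 9.3]
width: -0.0
```

Request:
send_rows(rows=[{"x":0,"y":0,"z":-0.1,"roll":0,"claw":1},{"x":0,"y":0,"z":-0.2,"roll":0,"claw":1},{"x":0,"y":0,"z":-0.2,"roll":0,"claw":1}])

```text
clock: 8.13
eef_pos: [556.6, -194.7, 109.9]
tool_rot: [-3.139, 0.001, 2.869]
force: [-0.3, -3.3, 9.1]
width: 0.1
```

Request:
send_rows(rows=[{"x":0,"y":0,"z":-0.1,"roll":0,"claw":1},{"x":0,"y":0,"z":-0.15,"roll":0,"claw":1},{"x":0,"y":0,"z":-0.15,"roll":0,"claw":1}])

```text
clock: 8.38
eef_pos: [556.6, -194.7, 108.4]
tool_rot: [-3.139, 0.001, 2.869]
force: [-0.1, -3.1, 9.7]
width: -0.0
```

Request:
send_rows(rows=[{"x":0,"y":0,"z":-0.1,"roll":0,"claw":1},{"x":0,"y":0,"z":-0.15,"roll":0,"claw":1},{"x":0,"y":0,"z":-0.15,"roll":0,"claw":1}])

```text
clock: 8.63
eef_pos: [556.6, -194.8, 107.0]
tool_rot: [-3.139, 0.001, 2.869]
force: [-1.5, -3.5, 8.9]
width: -0.1
```

Request:
send_rows(rows=[{"x":0,"y":0,"z":-0.1,"roll":0,"claw":1},{"x":0,"y":0,"z":-0.15,"roll":0,"claw":1},{"x":0,"y":0,"z":-0.15,"roll":0,"claw":1}])

```text
clock: 8.88
eef_pos: [556.6, -194.8, 105.5]
tool_rot: [-3.139, 0.001, 2.869]
force: [-1.6, -4.2, 9.2]
width: -0.1
```

Request:
send_rows(rows=[{"x":0,"y":0,"z":-0.1,"roll":0,"claw":1},{"x":0,"y":0,"z":-0.15,"roll":0,"claw":1},{"x":0,"y":0,"z":-0.15,"roll":0,"claw":1}])

```text
clock: 9.13
eef_pos: [556.6, -194.8, 104.0]
tool_rot: [-3.139, 0.001, 2.869]
force: [-0.7, -4.3, 9.6]
width: 0.1
```

Request:
send_rows(rows=[{"x":0,"y":0,"z":-0.1,"roll":0,"claw":1},{"x":0,"y":0,"z":-0.15,"roll":0,"claw":1},{"x":0,"y":0,"z":-0.15,"roll":0,"claw":1}])

```text
clock: 9.38
eef_pos: [556.6, -194.7, 102.5]
tool_rot: [-3.139, 0.001, 2.869]
force: [-0.5, -3.3, 9.0]
width: 0.2
```

Request:
send_rows(rows=[{"x":0,"y":0,"z":-0.1,"roll":0,"claw":1},{"x":0,"y":0,"z":-0.15,"roll":0,"claw":1},{"x":0,"y":0,"z":-0.15,"roll":0,"claw":1}])

```text
clock: 9.63
eef_pos: [556.6, -194.7, 101.0]
tool_rot: [-3.139, 0.001, 2.869]
force: [-0.8, -3.6, 9.5]
width: -0.0
```

Request:
send_rows(rows=[{"x":0,"y":0,"z":-0.1,"roll":0,"claw":1},{"x":0,"y":0,"z":-0.15,"roll":0,"claw":1},{"x":0,"y":0,"z":-0.15,"roll":0,"claw":1}])

```text
clock: 9.88
eef_pos: [556.6, -194.6, 99.5]
tool_rot: [-3.139, 0.001, 2.869]
force: [-0.8, -3.3, 8.6]
width: 0.3
```

Request:
send_rows(rows=[{"x":0,"y":0,"z":-0.1,"roll":0,"claw":1},{"x":0,"y":0,"z":-0.2,"roll":0,"claw":1},{"x":0,"y":0,"z":-0.2,"roll":0,"claw":1}])

```text
clock: 10.13
eef_pos: [556.6, -194.5, 97.5]
tool_rot: [-3.139, 0.001, 2.869]
force: [-1.0, -3.3, 10.4]
width: 0.1
```

Request:
send_rows(rows=[{"x":0,"y":0,"z":-0.1,"roll":0,"claw":1},{"x":0,"y":0,"z":-0.2,"roll":0,"claw":1},{"x":0,"y":0,"z":-0.2,"roll":0,"claw":1}])

```text
clock: 10.38
eef_pos: [556.6, -194.3, 95.6]
tool_rot: [-3.14, 0.001, 2.87]
force: [-0.9, -3.3, 12.0]
width: 0.2
```

Request:
send_rows(rows=[{"x":0,"y":0,"z":-0.05,"roll":0,"claw":1},{"x":0,"y":0,"z":-0.05,"roll":0,"claw":1}])

```text
clock: 10.55
eef_pos: [556.6, -194.3, 95.2]
tool_rot: [-3.14, 0.001, 2.869]
force: [-0.8, -3.3, 11.2]
width: -0.0
```

Request:
send_rows(rows=[{"x":0,"y":0,"z":-0.05,"roll":0,"claw":1},{"x":0,"y":0,"z":-0.1,"roll":0,"claw":1},{"x":0,"y":0,"z":-0.1,"roll":0,"claw":1}])

```text
clock: 10.8
eef_pos: [556.6, -194.2, 94.4]
tool_rot: [-3.14, 0.001, 2.87]
force: [-1.4, -2.6, 12.8]
width: 0.1
```

Request:
send_rows(rows=[{"x":0,"y":0,"z":-0.05,"roll":0,"claw":1},{"x":0,"y":0,"z":-0.05,"roll":0,"claw":1}])

```text
clock: 10.97
eef_pos: [556.6, -194.2, 94.0]
tool_rot: [-3.14, 0.001, 2.87]
force: [-2.3, -2.1, 14.1]
width: 0.0
```

Request:
send_rows(rows=[{"x":0,"y":0,"z":0,"roll":0,"claw":1}])

```text
clock: 11.05
eef_pos: [556.6, -194.2, 94.0]
tool_rot: [-3.14, 0.001, 2.87]
force: [-2.2, -2.5, 13.9]
width: 0.2
```

```bash
python3 prof.py; python3 - <<'E'
from h import *
print(ctrl.read_state()["force"])
im,d=ctrl.get_image("scene");cv2.imwrite("pics/s3.png",im)
t=cv2.imread("pics/last.png")
o=[cv2.resize(x,(390,500),interpolation=cv2.INTER_CUBIC) for x in(t[160:230,205:260],im[155:225,215:270])]
cv2.imwrite("pics/c.png",np.hstack(o))
E
```

```text
[(20, 64), (22, 62), (24, 61), (26, 62), (28, 63), (30, 64), (32, 66), (34, 61), (36, 61), (38, 64), (40, 63), (42, 62), (44, 63), (46, 62), (48, 63), (50, 64), (52, 67), (54, 67), (56, 68), (58, 67), (60, 67), (62, 65), (64, 78), (66, 80), (68, 80), (70, 80), (72, 81), (74, 80), (76, 70), (78, 69), (80, 69), (82, 73), (84, 72), (86, 72), (88, 74), (90, 72), (92, 73), (94, 72), (96, 72), (98, 73)]
67 87.66947864372544
11.1
[-2.21653914 -3.07298925 13.94806231]
```

View pics/c.png

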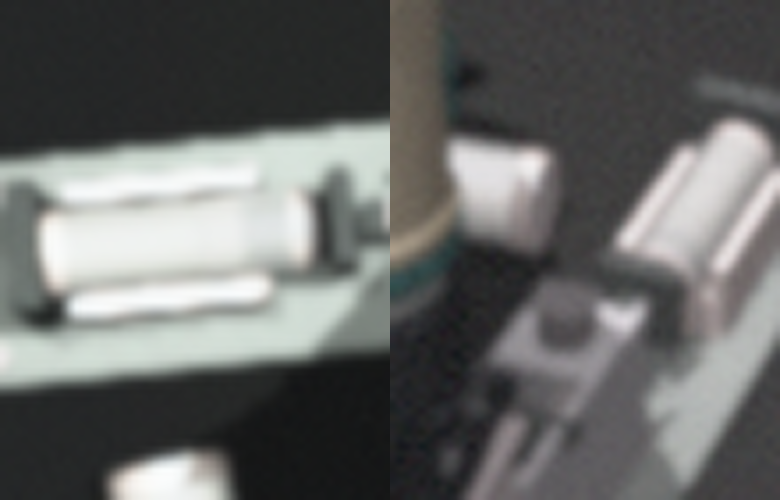

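Request:
send_rows(rows=[{"x":0,"y":0,"z":1.5,"roll":0,"claw":1},{"x":0,"y":0,"z":3.2,"roll":0,"claw":1},{"x":0,"y":0,"z":5,"roll":0,"claw":1},{"x":0,"y":0,"z":6.5,"roll":0,"claw":1},{"x":0,"y":0,"z":6.5,"roll":0,"claw":1}])

```text
clock: 11.57
eef_pos: [557.5, -192.6, 159.8]
tool_rot: [3.142, 0.002, 2.871]
force: [0.0, -0.2, 0.8]
width: 0.3
```

Request:
send_rows(rows=[{"x":-0.4,"y":4,"z":0,"roll":0,"claw":1},{"x":-0.8,"y":8,"z":0,"roll":0,"claw":1},{"x":-1.2,"y":12,"z":0,"roll":0,"claw":1},{"x":-1.5,"y":15.9,"z":0,"roll":0,"claw":1},{"x":-1.5,"y":15.9,"z":0,"roll":0,"claw":1}])

```text
clock: 11.98
eef_pos: [539.5, -22.4, 156.5]
tool_rot: [3.136, -0.007, 2.883]
force: [0.1, 0.8, 0.6]
width: 0.1
```

Request:
send_rows(rows=[{"x":0,"y":0,"z":0,"roll":0,"claw":1},{"x":0,"y":0,"z":0,"roll":0,"claw":1},{"x":0,"y":0,"z":0,"roll":0,"claw":1}])

```text
clock: 12.23
eef_pos: [541.1, -35.2, 157.8]
tool_rot: [-3.14, -0.001, 2.868]
force: [-0.3, 0.2, -0.2]
width: 0.3
```

```bash
python3 - <<'E'
from h import *
p=ctrl.read_state()["eef_pos"];im,d=ctrl.get_image("wrist");print(p,ctrl.read_state()["eef_pos"])
for r in ctrl.place_of("wrist","release_top")[:2]: print(r,w("wrist",r["uv"],d))
P=cloud("wrist",d).reshape(-1,3);s=P[(np.hypot(P[:,0]-542,P[:,1]+34)<22)&(P[:,2]>114)&(P[:,2]<127)]
if len(s):print(len(s),s.mean(0),cv2.minAreaRect(s[:,:2].astype(np.float32)))
cv2.imwrite("pics/w2.png",im)
E
```

```text
[541.13431185 -35.22480052 157.83751321] [541.24533872 -35.38065368 158.07195401]
{'uv': [262.3, 235.8], 'confidence': 0.6} [542.3 -32.5 120.7]
1359 [539.00054627 -31.30005961 120.04488272] ((540.7869262695312, -31.53840446472168), (26.61986541748047, 22.574838638305664), 62.76224899291992)
```

View pics/w2.png

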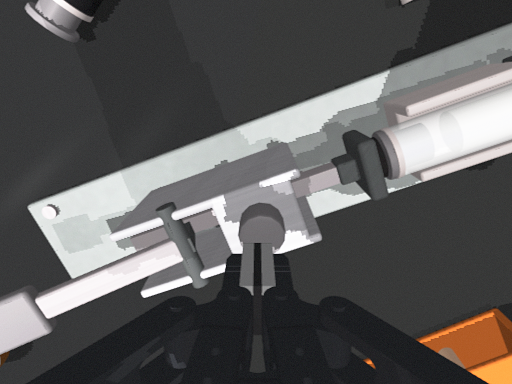

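Request:
send_rows(rows=[{"x":0,"y":0.2,"z":-0.8,"roll":0,"claw":1},{"x":0,"y":0.2,"z":-1.8,"roll":0,"claw":1},{"x":0,"y":0.2,"z":-2.6,"roll":0,"claw":1},{"x":0,"y":0.2,"z":-3.2,"roll":0,"claw":1},{"x":0,"y":0.2,"z":-3.5,"roll":0,"claw":1}])

```text
clock: 12.75
eef_pos: [541.2, -31.5, 123.1]
tool_rot: [-3.141, -0.001, 2.871]
force: [-2.1, 0.2, 11.0]
width: -0.2
```

Request:
send_rows(rows=[{"x":0,"y":0,"z":-0.1,"roll":0,"claw":1},{"x":0,"y":0,"z":-0.2,"roll":0,"claw":1},{"x":0,"y":0,"z":-0.2,"roll":0,"claw":1}])

```text
clock: 13.0
eef_pos: [541.2, -31.5, 122.2]
tool_rot: [-3.142, -0.001, 2.87]
force: [-2.6, -0.0, 10.8]
width: -0.0
```

Push on until the bottom is felt, then hold.

Request:
send_rows(rows=[{"x":0,"y":0,"z":-0.1,"roll":0,"claw":1},{"x":0,"y":0,"z":-0.2,"roll":0,"claw":1},{"x":0,"y":0,"z":-0.2,"roll":0,"claw":1},{"x":0,"y":0,"z":-0.2,"roll":0,"claw":1},{"x":0,"y":0,"z":-0.2,"roll":0,"claw":1}])

```text
clock: 13.42
eef_pos: [541.4, -31.6, 122.0]
tool_rot: [3.141, 0.0, 2.87]
force: [-7.1, 0.4, 26.5]
width: -0.3
```

Request:
send_rows(rows=[{"x":0,"y":0,"z":0,"roll":0,"claw":1},{"x":0,"y":0,"z":0,"roll":0,"claw":1},{"x":0,"y":0,"z":0,"roll":0,"claw":1},{"x":0,"y":0,"z":0,"roll":0,"claw":1},{"x":0,"y":0,"z":0,"roll":0,"claw":1}])

```text
clock: 13.83
eef_pos: [541.4, -31.6, 122.0]
tool_rot: [3.141, 0.0, 2.87]
force: [-6.4, 0.4, 25.3]
width: 0.3
```

```bash
python3 prof.py
```

```text
[(20, 541), (22, 540), (24, 536), (26, 534), (28, 535), (30, 533), (32, 533), (34, 534), (36, 533), (38, 496), (40, 201), (42, 199), (44, 199), (46, 201), (48, 199), (50, 199), (52, 202), (54, 12), (56, 15), (58, 12), (60, 12), (62, 12), (64, 13), (66, 13), (68, 12), (70, 11), (72, 13), (74, 14), (76, 13), (78, 13), (80, 59), (82, 73), (84, 73), (86, 72), (88, 74), (90, 75), (92, 74), (94, 73), (96, 73), (98, 73)]
145 124.83584974286687
13.8833
```

Request:
send_rows(rows=[{"x":0,"y":0,"z":0,"roll":0,"claw":1},{"x":0,"y":0,"z":0,"roll":0,"claw":1},{"x":0,"y":0,"z":0,"roll":0,"claw":1},{"x":0,"y":0,"z":0,"roll":0,"claw":1},{"x":0,"y":0,"z":0,"roll":0,"claw":1}])

```text
clock: 14.3
eef_pos: [541.4, -31.6, 121.9]
tool_rot: [3.141, 0.0, 2.87]
force: [-5.5, 0.5, 25.9]
width: 0.2
```

Request:
send_rows(rows=[{"x":0,"y":0,"z":0,"roll":0,"claw":1},{"x":0,"y":0,"z":0,"roll":0,"claw":1},{"x":0,"y":0,"z":0,"roll":0,"claw":1},{"x":0,"y":0,"z":0,"roll":0,"claw":1},{"x":0,"y":0,"z":0,"roll":0,"claw":1}])

```text
clock: 14.72
eef_pos: [541.4, -31.6, 122.0]
tool_rot: [3.141, 0.0, 2.87]
force: [-6.0, -0.1, 25.9]
width: -0.0
```

Request:
send_rows(rows=[{"x":0,"y":0,"z":1,"roll":0,"claw":1},{"x":0,"y":0,"z":3,"roll":0,"claw":1},{"x":0,"y":0,"z":6,"roll":0,"claw":1},{"x":0,"y":0,"z":9,"roll":0,"claw":1},{"x":0,"y":0,"z":12,"roll":0,"claw":1}])

```text
clock: 15.13
eef_pos: [541.0, -31.4, 240.1]
tool_rot: [-3.141, -0.002, 2.871]
force: [1.3, -0.8, -0.5]
width: -0.1
```

Request:
send_rows(rows=[{"x":0,"y":-4,"z":0,"roll":0,"claw":1},{"x":0,"y":-8,"z":0,"roll":0,"claw":1},{"x":0,"y":-12,"z":0,"roll":0,"claw":1},{"x":0,"y":-15,"z":0,"roll":0,"claw":1},{"x":0,"y":-15,"z":0,"roll":0,"claw":1}])

```text
clock: 15.55
eef_pos: [540.0, -190.5, 239.3]
tool_rot: [-3.136, 0.001, 2.86]
force: [-0.0, -0.5, 0.4]
width: -0.0
```

```bash
python3 prof.py; python3 - <<'E'
from h import *
print(ctrl.read_state()["force"])
t=cv2.imread("pics/last.png");im,d=ctrl.get_image("scene")
o=[cv2.resize(x,(390,500),interpolation=cv2.INTER_CUBIC) for x in(t[150:250,205:283],im[145:245,205:283])]
cv2.imwrite("pics/e.png",np.hstack(o))
E
```

```text
[(20, 67), (22, 67), (24, 66), (26, 66), (28, 66), (30, 78), (32, 81), (34, 81), (36, 82), (38, 81), (40, 81), (42, 81), (44, 69), (46, 68), (48, 68), (50, 15), (52, 14), (54, 14), (56, 13), (58, 13), (60, 13), (62, 15), (64, 15), (66, 15), (68, 13), (70, 11), (72, 13), (74, 13), (76, 13), (78, 12), (80, 59), (82, 73), (84, 72), (86, 71), (88, 74), (90, 74), (92, 73), (94, 72), (96, 72), (98, 74)]
113 123.66628640252686
15.6
[ 0.95097582 -0.12276575  0.32865391]
```

View pics/e.png

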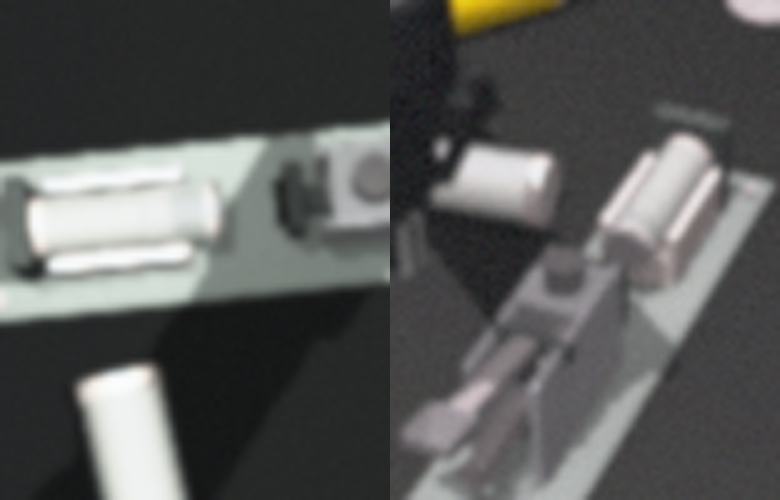

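```bash
python3 -c "
from cell import ctrl
print(ctrl.finish_job())"
```

```text
the job is handed in; nothing more can be done
None
```

I pressed the plug home with three full trigger strokes and a fourth taken in small steps. The job is handed in at about 15.7 s of the 61 s allowed.

- **Pumping:** The pad took about 9–10 N while the plug slid. I stopped when it rose to about 14 N, below the 18 N that crushes the column. The trigger had gone deeper than that on the second and third strokes at lower force, so this was the plug going solid, not the trigger's own stop.
- **Release:** I held the button solidly at the bottom for about 1.3 s at about 26 N, roughly twice what holds it down. I then lifted clear of everything.
- **Last checks:** The jaw face is back where it started, about 48 mm on the same top-camera height profile as at the start. The flange sits flush on the column with no stem showing, and the column is still in its cradle. The trigger and button are up, the other things were not touched, and the wrist force reads about zero.
- **Disagreements:** The scene and top cameras differed by 3–6 mm on the positions of the pad and the button. My first wrist-camera reading was taken while the arm was still settling, so I repeated it before pressing. The 14 N rise was gradual, about 1 N/mm and faster at the end, so I took the plug being home from both the force and the images.

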